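# Find the slack clip on the sample rail and re-hang its board

## Task

One of the three spring clips on the wooden rail has gone slack: pull each sample board gently straight up until you have found the one whose clip lets it slide at a pull of less than 8 N, and do not draw a board out of a sound clip. Move the board from the slack clip to the empty spare clip beside the rail, push it in gently until it stands fully home and upright, and let go. The slack clip stays empty, the other two boards stay home in their clips, and the other things on the bench are left where they are.

Things in the scene. Friction and masses are not known exactly. Their poses are not given: they have to be found in the camera images.
- board_1_grip (a point): Centre of the grip batten of the sample board that starts at the left (+y) end of the rail; the three are alike. Plywood 5 mm thick, 50 wide, 90 tall, 30-55 g; batten across its top 12 mm thick, 46 wide, 22 tall, centred on the board. The point is 85 mm above the board's lower edge, 11 below its top. x: level, through the thickness; y: along width and rail; z: up. Same either way round.
- board_2_grip (a point): Centre of the grip batten of the sample board that starts at the middle of the rail; the three are alike. Plywood 5 mm thick, 50 wide, 90 tall, 30-55 g; batten across its top 12 mm thick, 46 wide, 22 tall, centred on the board. The point is 85 mm above the board's lower edge, 11 below its top. x: level, through the thickness; y: along width and rail; z: up. Same either way round.
- board_3_grip (a point): Centre of the grip batten of the sample board that starts at the right (-y) end of the rail; the three are alike. Plywood 5 mm thick, 50 wide, 90 tall, 30-55 g; batten across its top 12 mm thick, 46 wide, 22 tall, centred on the board. The point is 85 mm above the board's lower edge, 11 below its top. x: level, through the thickness; y: along width and rail; z: up. Same either way round.
- rail: Fixed wooden rail, 280 mm along y, 75 mm along x, 18 mm thick; origin: middle of its underside. Three like spring clips stand on it at y = -80, 0, +80 mm, floors 30 mm above the bench. Upward pull at which a board slides: 2 to 4 N in the slack clip, 13 to 18 N in a sound one; below that it stays put. Drawn up by 11 mm it leaves the jaws. A sideways or downward load on the board adds to it.
- spare_clip: Empty clip, like the others, fixed on its own 75 x 75 mm block. Origin: middle of its floor, 30 mm above the bench, where the middle of a board's lower edge stands when home. x: through the board, sprung jaw at -x, fixed jaw at +x; y: along the 36 mm wide jaws. The jaws grip 4 to 12 mm above the floor; their flared mouth, 12 mm wide, begins 34 mm above it. Wedging them open takes a push of 10 to 20 N; keep below 30.
- spare_jaw (a joint): Opening of the spare clip's sprung jaw, m: 0 shut (empty, gap 1.5 mm), 0.0035 with a board between the jaws.
- jaw_1 (a joint): Opening of the sprung jaw of one of the three clips on the rail, m: 0 shut (empty), 0.0035 with a board. The number does not tell its place: the clips change places from run to run.
- jaw_2 (a joint): Opening of the sprung jaw of one of the three clips on the rail, m: 0 shut (empty), 0.0035 with a board. The number does not tell its place: the clips change places from run to run.
- jaw_3 (a joint): Opening of the sprung jaw of one of the three clips on the rail, m: 0 shut (empty), 0.0035 with a board. The number does not tell its place: the clips change places from run to run.
- ink_jar_mid (a point): Glass jar of ink with a white lid, 64 mm across, 75 mm tall, loose; leave it. Point at half height.
- ink_tub_mid (a point): Round reddish ink tub, 72 mm across, 70 mm tall, loose; leave it. Point at half height.
- tape_roll_mid (a point): Cardboard-brown roll of tape lying flat, 80 mm across, 24 mm tall, loose; leave it. Point at its centre.
- ink_spatula_mid (a point): Ink spatula lying on the bench, loose, along its x axis; leave it. Point near its middle, 10 mm up.
- squeegee_mid (a point): Small squeegee lying flat, 160 mm long (y), about 60 mm wide, 22 mm tall, loose; leave it. Point near its centre.
There are look-alikes about, which are no part of the job. What is shaped like the part that bears board_1_grip but blue or green is not meant.

How it is judged:
On the way, in this order (a step that is already met when the one before it is completed fails the run):
1. the slack clip's board is out and its jaw is shut (value of joint jaw_2 below 0.0015 m), for 0.2 s.
2. a board stands in the spare clip (((horizontal distance between board_1_grip and spare_clip below 0.015 m and z of board_1_grip in the frame of spare_clip below 0.0885 m and angle between the y axis of board_1_grip and the y axis of spare_clip, either way round below 0.15 rad) or (horizontal distance between board_2_grip and spare_clip below 0.015 m and z of board_2_grip in the frame of spare_clip below 0.0885 m and angle between the y axis of board_2_grip and the y axis of spare_clip, either way round below 0.15 rad) or (horizontal distance between board_3_grip and spare_clip below 0.015 m and z of board_3_grip in the frame of spare_clip below 0.0885 m and angle between the y axis of board_3_grip and the y axis of spare_clip, either way round below 0.15 rad))), for 0.2 s.
At the end, for the whole second after the job is handed in: One board let go in the spare clip: within 15 mm of its middle, 3.5 mm of home, 0.15 rad of square, jaw over 2.5 mm. Slack jaw shut (under 1.5 mm), both sound jaws over 2.5 mm on their boards. All boards upright within 0.1 rad and at most 4 mm above home (batten centre below 119 mm) (((horizontal distance between board_1_grip and spare_clip below 0.015 m and z of board_1_grip in the frame of spare_clip below 0.0885 m and angle between the y axis of board_1_grip and the y axis of spare_clip, either way round below 0.15 rad) or (horizontal distance between board_2_grip and spare_clip below 0.015 m and z of board_2_grip in the frame of spare_clip below 0.0885 m and angle between the y axis of board_2_grip and the y axis of spare_clip, either way round below 0.15 rad) or (horizontal distance between board_3_grip and spare_clip below 0.015 m and z of board_3_grip in the frame of spare_clip below 0.0885 m and angle between the y axis of board_3_grip and the y axis of spare_clip, either way round below 0.15 rad)) and value of joint each of spare_jaw, jaw_1, jaw_3 above 0.0025 m and value of joint jaw_2 below 0.0015 m and height (world z) of each of board_1_grip, board_2_grip, board_3_grip below 0.119 m and angle between each of board_1_grip, board_2_grip, board_3_grip's own z axis and vertical below 0.1 rad); the robot touches nothing.
It fails at once if a sound clip on the rail has lost its board (value of joint any of jaw_1, jaw_3 below 0.0015 m).
It fails at once if a board was rammed into the spare clip (contact forces add up to over 60 N, of which the jaws' own squeeze is about 15 N) (contact force between any of board_1, board_2, board_3 and spare_clip above 60 N).
It fails at once if another thing on the bench was pushed more than 40 mm (distance of any of ink_jar_mid, ink_tub_mid, tape_roll_mid, ink_spatula_mid, squeegee_mid from where it was at the start of the episode above 0.04 m).
It also fails if it takes over 72 s, if anything falls off the work surface, if the arm or the gripper's body presses on something with over 40 N, if the wrist force passes 120 N, or if a joint passes its speed limit or range.

## Robot

A 7-joint arm with a two-finger parallel gripper is mounted at the origin on the work surface. World frame = base frame: x ahead of the robot, y to its left, z up, the work surface at z = 0. Lengths are in m, angles in rad, forces in N, time in s.
With the tool pointing down it reaches from about 0.35 to 0.9 m from the base axis. Payload 8.1 kg.
Tool frame: the origin (TCP) lies at the very end of the fingers, on their centre line; the grasp point (between the pads) lies arm.hold_point_z behind it (arm.hold_point_z is the distance from the TCP to the grasp point, in m); z points along the fingers, y is the line along which they close (so a half turn about z gives the same grasp; the last joint's range is limited). The gripper opens to 92 mm and grips with 3 to 60 N. Pads are 19 mm wide; open, the fingers measure 130 mm over their backs; the gripper's body (75 mm by 190 mm) begins 47 mm behind the grasp point.
Start: joints at [-1.267, 0.434, 0.025, 1.573, -0.012, 1.134, -0.075], TCP at [0.247, 0.574, 0.227] pointing down, gripper open.
Joint ranges: [-2.62, 2.62], [-0.44, 2.09], [-1.27, 1.32], [0.08, 2.57], [-1.32, 4.46], [0.12, 2], [-2.74, 2.74]. Speed limits (rad/s): [2.22, 2.22, 3.01, 3.01, 3.14, 3.14, 3.14].

## Interface

Orientations are given as a rotation vector (axis times angle).
In Python, from cell import arm, vision, job, cut_out gives the robot as it stands. The module is installed in compiled form; this text tells all that it offers.
- The arm moves only by the tool play_rows, never from a script. Its argument "increments" is text: rows parted by semicolons, each of 5 numbers parted by spaces: the shift along the tool's x, y, z in cm, then the turn about the tool's z in degrees, then the opening, from -1 (shut) to 1 (fully open), so that 0 is half open. A call has 1 to 5 rows; each row shifts and turns the commanded pose from where the row before left it, along the tool's axes as they then stand; what a row does not reach is not made up. A row lasts 1/12 s, in which the tool goes at most 41.7 mm and 7.16 degrees, less where a joint would pass 70% of its speed; a pose out of reach is approached as far as the arm can. A call is refused whole if a number of a shift passes 4.17 or a number of a turn 7.16, either way. A call with a gripper value outside its range is refused whole. The fingers move at their own pace and stop on an object; "grip_force" is the grip in N (left out, the last holds). Time passes only in rows, so rows that do not move let the fingers close. It gives the time, the measured TCP pose, the force, the opening and the grip force at its end, in the units of the state.
- arm.observe(): the state, without advancing time (a new reading comes with each control period).
- vision.get_image(name): name is "scene" or "top" or "wrist"; returns a dict with "frame" (384x512x3 uint8, red, green, blue), "z_map" (384x512 float32, m along the optical axis (not along the pixel's ray), 0 where there is no reading), "mtx" (3x3 intrinsics, pixels), "distortion" ([k1, k2, p1, p2, k3] as OpenCV has them; the pictures are not rectified), "cam_to_world" (4x4, takes a point from camera to world coordinates). Camera axes: x right, y up, looking along -z (the intrinsics and any distortion apply to the point x, -y, -z); pixel columns grow to the right and rows downward; lengths in m; the calibration is good to about 2 mm. A picture is of the moment at which its call begins.
- job.sign_off(): hands the job in; it is judged then, once.
Trained networks look in a picture, given as the dict that the camera call returned (one of the last four; its "shot" number tells which), for a name from the list of things; names that differ only in an ending like _2 or _b are one class to them, and where a whole thing is asked for, a point or a joint stands for the part that bears it (a point fixed in the world has none). Each returns a list of dicts, best first, with "confidence" (0 to 1); they miss things now and then, are a little off and sometimes report something else, mostly with a low value. They report only what shows in the picture. A call takes as long as a camera call. They do not tell look-alikes from the thing itself.
- cut_out(query, picture): "mask" (384x512 bool, what is visible of it) and "point" ([row, column] in pixels, amid what is visible of it).
The state is a dict: "clock": time; "joints": joint angles; "dq": joint speeds; "joint_efforts": joint torques, N m; "position": TCP position; "ee_rot": TCP orientation; "force": force on the tool from outside, world axes, zero at the start; "ft_torque": the same for the moment, N m; "width": opening from 0.0 (shut) to 1.0 (fully open); "gripper_force": force on a finger pad.
Only numpy, scipy, OpenCV 4.12 (cv2) and the standard library are available. Lean on these libraries where they do the work, as an engineer would, in place of code of your own. Each camera call takes 0.05 s, during which the arm holds its last target. There are 200 camera calls.

## Working session

There is one attempt and no reset: what is moved stays moved. The work goes in short steps, Python scripts to look and compute and a tool call to move; the robot and the scene stay as the last step left them, time stands still between calls to the robot, and variables do not carry over. Pictures are saved under pics/ and viewed, at most 10 in all, crops included, and the job is handed in when it is done.

Besides the shell and the picture viewer there is one more tool, called as a command line: name --argument value ..., lists and objects as JSON in quotes. play_rows: Moves the arm, as the interface text tells. Its arguments: {"type":"object","properties":{"increments":{"type":"string"},"grip_force":{"type":"number"}},"required":["increments"]}

```bash
mkdir -p pics; cat > h.py <<'E'
import numpy as np, cv2
from cell import arm, vision, job, cut_out
def pts(p, mask):
    r,c=np.nonzero(mask&(p["z_map"]>0)); z=p["z_map"][r,c]
    u=cv2.undistortPoints(np.stack([c,r],1).astype(float)[:,None],p["mtx"],np.array(p["distortion"]))[:,0]
    P=np.stack([u[:,0]*z,-u[:,1]*z,-z,np.ones_like(z)],1)
    return (P@np.array(p["cam_to_world"]).T)[:,:3]
def save(p,n): cv2.imwrite("pics/"+n,p["frame"][:,:,::-1])
E
cat > a.py <<'E'
from h import *
print(arm.observe(), arm.hold_point_z)
for cam in ("top","scene"):
    p=vision.get_image(cam); save(p,cam+"0.png")
    for n in ("board_1_grip","rail","spare_clip","ink_jar_mid","ink_tub_mid","tape_roll_mid","ink_spatula_mid","squeegee_mid"):
        for d in cut_out(n,p):
            if d["confidence"]<.3: continue
            P=pts(p,d["mask"])
            col=p["frame"][d["mask"]].mean(0).round()
            print(cam,n,round(d["confidence"],2),np.round(d["point"]),d["mask"].sum(),"med",np.median(P,0).round(3) if len(P) else 0,"p3",np.percentile(P,3,axis=0).round(3),"p97",np.percentile(P,97,axis=0).round(3),col)
E
python3 a.py
```

```text
{'clock': 0.0, 'joints': array([-1.26663136,  0.43521937,  0.02499627,  1.57407272, -0.01161294,
        1.13400519, -0.07508589]), 'dq': array([ 0.00020096, -0.00032188,  0.00037352,  0.00052878, -0.00118067,
        0.00045255, -0.00015857]), 'joint_efforts': array([-2.17950044e-03, -6.67827988e+01,  9.83553194e-01, -3.14471233e+01,
       -6.08260953e-02,  4.23333503e-02,  1.58638977e-04]), 'position': array([0.2471372 , 0.5735169 , 0.22595692]), 'ee_rot': array([-6.34639389e-01, -3.07664100e+00,  2.43343468e-03]), 'force': array([-0.58622116,  0.28976162, -0.27166014]), 'ft_torque': array([-0.01892134, -0.00285158, -0.02600388]), 'gripper_force': 0.0, 'width': 1.0025371837650954} 0.0188
top board_1_grip 0.67 [140. 273.] 158 med [ 0.7   -0.04   0.081] p3 [ 0.696 -0.063  0.   ] p97 [ 0.71  -0.02   0.099] [ 38.  57. 103.]
top rail 0.66 [180. 282.] 1404 med [ 0.584 -0.084  0.019] p3 [ 0.538 -0.222  0.013] p97 [0.629 0.044 0.025] [96. 68. 47.]
top spare_clip 0.84 [189. 178.] 571 med [0.545 0.252 0.021] p3 [0.51  0.218 0.015] p97 [0.585 0.293 0.064] [87. 70. 58.]
top ink_jar_mid 0.95 [
[... 1346 characters left out ...]
5 0.004] p97 [0.591 0.286 0.06 ] [72. 55. 42.]
scene ink_jar_mid 0.75 [252. 339.] 837 med [0.743 0.121 0.053] p3 [0.711 0.104 0.006] p97 [0.763 0.153 0.076] [113. 106.  96.]
scene ink_tub_mid 0.9 [309. 220.] 1171 med [ 0.743 -0.191  0.067] p3 [ 0.704 -0.219  0.013] p97 [ 0.764 -0.157  0.071] [105.  93.  88.]
scene tape_roll_mid 0.88 [183. 248.] 518 med [0.421 0.056 0.019] p3 [0.382 0.021 0.   ] p97 [0.454 0.093 0.025] [91. 70. 46.]
scene ink_spatula_mid 0.82 [213. 144.] 879 med [ 0.342 -0.218  0.003] p3 [ 0.278 -0.29  -0.002] p97 [ 0.526 -0.166  0.02 ] [119. 110. 100.]
scene squeegee_mid 0.93 [134. 297.] 750 med [0.294 0.316 0.017] p3 [0.246 0.245 0.005] p97 [0.335 0.396 0.023] [67. 46. 28.]
```

View pics/top0.png

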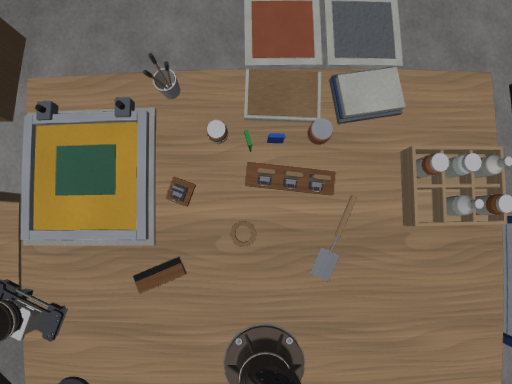

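View pics/scene0.png

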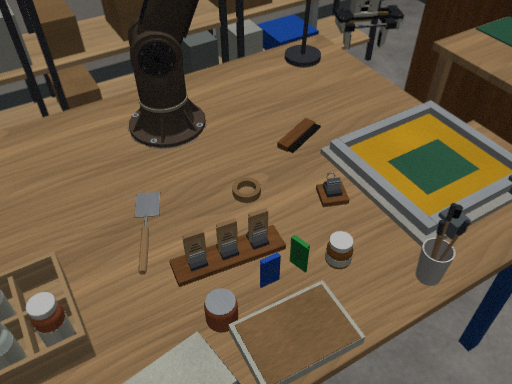

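The three plain boards stand on the rail: top-view (265,172), (291,176), (316,180), and scene (258,230), (228,240), (194,252). The look-alikes are the blue board (top 276,138; scene 270,268) and the green one (top 249,140; scene 300,253). The spare clip is at top (180,191). The rail boards are the ones described.

```bash
cat > b.py <<'E'
from h import *
A=[]
for cam in ("top","scene"):
    p=vision.get_image(cam)
    P=pts(p,p["z_map"]>0)
    R=P[(P[:,2]>.106)&(P[:,2]<.14)&(P[:,0]>.5)&(P[:,0]<.66)&(P[:,1]>-.22)&(P[:,1]<.06)]
    print(cam,len(R))
    lab=cv2.kmeans(R[:,:2].astype(np.float32),3,None,(3,50,1e-4),5,cv2.KMEANS_PP_CENTERS)[1][:,0]
    for k in range(3):
        Q=R[lab==k]; print(len(Q),"med",np.median(Q,0).round(4),"range",Q.min(0).round(3),Q.max(0).round(3), "rect",cv2.minAreaRect(Q[:,:2].astype(np.float32)*1000))
    S=P[(P[:,2]>.008)&(P[:,2]<.025)&(P[:,0]>.48)&(P[:,0]<.67)&(P[:,1]>-.26)&(P[:,1]<.09)]
    print("rail",cv2.minAreaRect(S[:,:2].astype(np.float32)*1000))
    S=P[(P[:,2]>.008)&(P[:,2]<.025)&(P[:,0]>.48)&(P[:,0]<.62)&(P[:,1]>.19)&(P[:,1]<.31)]
    print("spare",cv2.minAreaRect(S[:,:2].astype(np.float32)*1000))
    S=P[(P[:,2]>.045)&(P[:,2]<.09)&(P[:,0]>.48)&(P[:,0]<.62)&(P[:,1]>.19)&(P[:,1]<.31)]
    print("jaws",S.mean(0),cv2.minAreaRect(S[:,:2].astype(np.float32)*1000))
    if cam=="top": c=p["frame"][145:215,160:345]; cv2.imwrite("pics/c1.png",cv2.resize(c,None,fx=4.3,fy=4.3,interpolation=2)[:,:,::-1])
E
python3 b.py
```

```text
top 259
86 med [ 0.592  -0.0103  0.1268] range [ 0.585 -0.034  0.107] [0.601 0.012 0.132] rect ((592.9881591796875, -10.915878295898438), (46.99453353881836, 12.403450012207031), 82.8013687133789)
83 med [ 0.573  -0.1664  0.1268] range [ 0.565 -0.189  0.108] [ 0.582 -0.145  0.133] rect ((574.0046997070312, -166.99899291992188), (44.91750717163086, 12.049935340881348), 82.32560729980469)
90 med [ 0.5824 -0.0893  0.1268] range [ 0.575 -0.112  0.106] [ 0.592 -0.065  0.132] rect ((583.7847290039062, -88.8463134765625), (47.628944396972656, 12.979690551757812), 82.58478546142578)
rail ((596.771484375, -99.13088989257812), (294.2139587402344, 114.31502532958984), 80.63775634765625)
spare ((547.2452392578125, 256.5437927246094), (76.26811981201172, 75.13386535644531), 69.21682739257812)
jaws [0.54366417 0.25771583 0.05818653] ((536.3579711914062, 261.1821594238281), (37.42959213256836, 42.6985969543457), 69.62672424316406)
scene 578
192 med [ 0.5891 -0.0915  0.1215] range [ 0.576 -0.116  0.106] [ 0.595 -0.067  0.127] rect ((584.8150634765625, -91.39752960205078), (48.28995132446289, 17.373197555541992), 83.66646575927734)
205 med [ 0.579  -0.1704  0.1212] range [ 0.564 -0.194  0.106] [ 0.585 -0.144  0.127] rect ((574.6876220703125, -169.31341552734375), (49.82276916503906, 17.84250259399414), 84.80474853515625)
181 med [ 0.5983 -0.0131  0.1206] range [ 0.587 -0.036  0.106] [0.605 0.012 0.128] rect ((595.035888671875, -11.67463493347168), (48.87198257446289, 15.690349578857422), 82.21754455566406)
rail ((586.6638793945312, -90.05406188964844), (280.43511962890625, 79.3370132446289), 82.94395446777344)
spare ((551.1260986328125, 254.03131103515625), (75.21035766601562, 75.9433364868164), 68.55965423583984)
jaws [0.54589127 0.25545365 0.0559473 ] ((538.2689819335938, 257.3261413574219), (36.367366790771484, 45.05764389038086), 74.50178527832031)
```

View pics/c1.png

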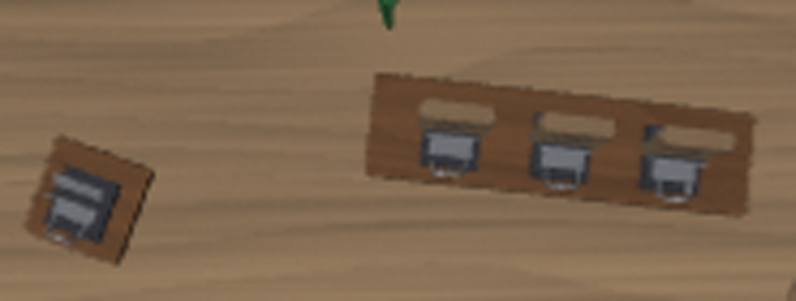

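Close-up confirms: plain plywood boards in the rail's clips, spring side toward -x; the spare clip is turned about -20°.

```bash
cat >> h.py <<'E'
from scipy.spatial.transform import Rotation as Ro
def to(xyz,yaw):
    "delta in the present tool axes (cm) and turn to put tool y along direction yaw+90.. (tool y || part x at yaw deg)"
    s=arm.observe(); R=Ro.from_rotvec(s["ee_rot"]).as_matrix()
    d=R.T@(np.array(xyz)-s["position"])*100
    d0=np.array([np.cos(np.radians(yaw)),np.sin(np.radians(yaw)),0])
    v=R.T@d0; t=np.degrees(np.arctan2(-v[0],v[1])); t2=(t+180)%360-180
    if t2>90:t2-=180
    if t2<-90:t2+=180
    print("pos",s["position"].round(4),"d_cm",d.round(2),"turn",round(t2,2),"tilt",R[:,2].round(3),"F",s["force"].round(2),"w",round(s["width"],3),"gf",round(s["gripper_force"],1),"j7",round(s["joints"][6],2),"t",round(s["clock"],2))
    return R
E
python3 -c "
from h import *
print(to([.594,-.011,.24],-6.9).round(3))"
```

```text
pos [0.2473 0.574  0.2267] d_cm [-54.99 -40.    -1.33] turn 73.59 tilt [-0.  0. -1.] F [-0.81 -0.38  0.67] w 1.0 gf 0.0 j7 -0.08 t 1.0
[[-0.918  0.396 -0.   ]
 [ 0.396  0.918  0.   ]
 [ 0.     0.    -1.   ]]
```

play_rows --increments "0 0 0 7 1;0 0 0 7 1;0 0 0 7 1;0 0 0 7 1;0 0 0 7 1"

```text
clock: 1.42
position: [0.2473, 0.574, 0.2268]
ee_rot: [-1.539, -2.739, -0.0]
force: [0.1, -0.0, -0.6]
width: 0.999
gripper_force: 0.0
```

play_rows --increments "0 0 0 7 1;0 0 0 7 1;0 0 0 7 1;0 0 0 7 1;0 0 0 7 1"

```text
clock: 1.83
position: [0.2472, 0.574, 0.2268]
ee_rot: [-2.291, -2.149, -0.0]
force: [-0.5, 0.1, -0.1]
width: 1.002
gripper_force: 0.0
```

play_rows --increments "-3 2.3 0 3.6 1;-3 2.3 0 0 1;-3 2.3 0 0 1;-3 2.3 0 0 1;-3 2.3 0 0 1"

```text
clock: 2.25
position: [0.346, 0.411, 0.2269]
ee_rot: [-2.351, -2.084, -0.001]
force: [1.6, 1.0, -0.3]
width: 0.999
gripper_force: 0.0
```

play_rows --increments "-3 2.3 0 0 1;-3 2.3 0 0 1;-3 2.3 0 0 1;-3 2.3 0 0 1;-3 2.3 0 0 1"

```text
clock: 2.67
position: [0.4422, 0.2482, 0.227]
ee_rot: [-2.351, -2.084, -0.001]
force: [0.6, 1.0, -1.0]
width: 0.998
gripper_force: 0.0
```

play_rows --increments "-3 2.3 0 0 1;-3 2.3 0 0 1;-3 2.3 0 0 1;0 0 0 0 1;0 0 0 0 1"

```text
clock: 3.08
position: [0.5003, 0.1497, 0.227]
ee_rot: [2.356, 2.077, 0.001]
force: [0.2, 1.8, -0.1]
width: 1.002
gripper_force: 0.0
```

```bash
python3 -c "
from h import *
to([.594,-.011,.24],-6.9)
p=vision.get_image('wrist');save(p,'w1.png')"
```

```text
pos [0.5003 0.1497 0.227 ] d_cm [-14.76  11.32  -1.29] turn -0.31 tilt [ 0.001 -0.    -1.   ] F [ 0.21  1.76 -0.08] w 1.002 gf 0.0 j7 -0.35 t 3.08
```

View pics/w1.png

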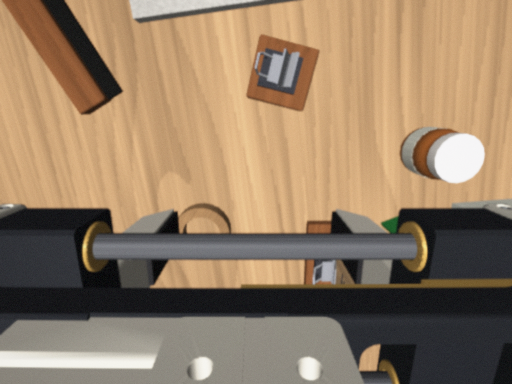

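Wrist view looks toward +y: spare clip at (283,72), jar at (455,155). I'll measure the clip from here and move on above board 1.

```bash
cat > sp.py <<'E'
from h import *
p=vision.get_image('wrist'); P=pts(p,p["z_map"]>0)
m=(P[:,0]>.47)&(P[:,0]<.63)&(P[:,1]>.18)&(P[:,1]<.33); Q=P[m]
S=Q[(Q[:,2]>.013)&(Q[:,2]<.022)]; print("block",len(S),cv2.minAreaRect(S[:,:2].astype(np.float32)*1000))
J=Q[Q[:,2]>.03]; print("jaws",len(J),cv2.minAreaRect(J[:,:2].astype(np.float32)*1000),"z",np.percentile(J[:,2],[2,50,98]).round(4))
for th in (-18,-20,-22):
    t=np.radians(th); ex=np.array([np.cos(t),np.sin(t)]); u=(J[:,:2]-[.55,.254])@ex*1000; w=(J[:,:2]-[.55,.254])@[-ex[1],ex[0]]*1000
    k=J[:,2]>.055
    h,e=np.histogram(u[k],bins=np.arange(-30,31,2)); print(th,[(int(a),int(b)) for a,b in zip(e,h) if b], "w",np.percentile(w[k],[2,98]).round(1), "wlow", np.percentile(w[~k],[2,98]).round(1))
k=u; 
t=np.radians(-20); ex=np.array([np.cos(t),np.sin(t)]); u=(J[:,:2]-[.55,.254])@ex*1000
for a in range(-30,30,2):
    s=(u>=a)&(u<a+2)
    if s.sum(): print(a,s.sum(),np.percentile(J[s,2],[10,50,90]).round(4))
c=p["frame"][20:125,225:340]; cv2.imwrite("pics/w2.png",cv2.resize(c,None,fx=5,fy=5,interpolation=2)[:,:,::-1])
E
python3 sp.py
```

```text
block 2304 ((548.2765502929688, 257.06768798828125), (75.75988006591797, 75.47992706298828), 68.91838073730469)
jaws 8177 ((521.4164428710938, 232.30552673339844), (106.8074722290039, 100.73030853271484), 88.7496566772461) z [0.0306 0.3099 0.3426]
-18 [(-30, 122), (-28, 120), (-26, 117), (-24, 104), (-22, 105), (-20, 94), (-18, 82), (-16, 82), (-14, 71), (-12, 67), (-10, 118), (-8, 101), (-6, 65), (-4, 28), (-2, 23), (0, 75), (2, 80), (4, 71), (6, 32), (22, 124), (24, 358), (26, 207), (28, 206)] w [-94.4   9. ] wlow [-17.9  22.9]
-20 [(-30, 139), (-28, 128), (-26, 122), (-24, 118), (-22, 113), (-20, 105), (-18, 95), (-16, 93), (-14, 83), (-12, 79), (-10, 128), (-8, 111), (-6, 78), (-4, 44), (-2, 42), (0, 90), (2, 89), (4, 73), (6, 30), (24, 38), (26, 410), (28, 207)] w [-96.2   8.7] wlow [-18.1  22.4]
-22 [(-30, 167), (-28, 145), (-26, 135), (-24, 123), (-22, 127), (-20, 115), (-18, 108), (-16, 103), (-14, 95), (-12, 89), (-10, 142), (-8, 125), (-6, 85), (-4, 62), (-2, 55), (0, 112), (2, 102), (4, 85), (6, 29), (10, 1), (26, 12), (28, 403)] w [-97.8   8.2] wlow [-18.4  22.1]
-30 185 [0.0312 0.3091 0.3111]
-28 191 [0.0313 0.3085 0.3109]
-26 181 [0.0308 0.3086 0.3108]
-24 181 [0.0305 0.3083 0.311 ]
-22 173 [0.0308 0.3085 0.3109]
-20 173 [0.0319 0.3076 0.3105]
-18 158 [0.0408 0.3076 0.3106]
-16 153 [0.0409 0.3078 0.3105]
-14 144 [0.0406 0.307  0.3103]
-12 142 [0.0399 0.3068 0.31  ]
-10 174 [0.0413 0.066  0.3094]
-8 120 [0.059  0.0664 0.3095]
-6 110 [0.0515 0.0582 0.3097]
-4 93 [0.0439 0.0513 0.3091]
-2 118 [0.0308 0.0471 0.3085]
0 111 [0.0423 0.0578 0.3074]
2 93 [0.059  0.0622 0.065 ]
4 77 [0.0628 0.0651 0.0663]
6 38 [0.0307 0.0642 0.0654]
8 9 [0.0301 0.0307 0.0318]
10 48 [0.0303 0.0308 0.0318]
12 59 [0.0302 0.031  0.032 ]
14 56 [0.0302 0.0309 0.0316]
16 9 [0.0301 0.0307 0.0315]
24 38 [0.3004 0.3079 0.3143]
26 410 [0.3004 0.3096 0.3161]
28 207 [0.301  0.3114 0.3167]
```

View pics/w2.png

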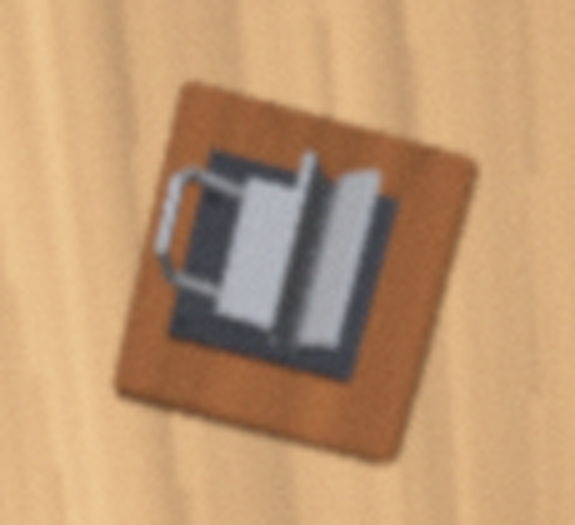

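play_rows --increments "-3 2.3 0 0 1;-3 2.3 0 0 1;-3 2.3 0 0 1;-3 2.3 0 0 1;-2.7 2.1 0 -0.3 1"

```text
clock: 3.6
position: [0.5944, -0.0071, 0.2267]
ee_rot: [-2.342, -2.093, -0.001]
force: [0.4, 0.1, -0.1]
width: 1.0
gripper_force: 0.0
```

play_rows --increments "0 0 0 0 1;0 0 0 0 1"

```text
clock: 3.77
position: [0.594, -0.0079, 0.2264]
ee_rot: [2.347, 2.088, -0.001]
force: [-0.3, 0.2, -0.7]
width: 1.002
gripper_force: 0.0
```

```bash
python3 -c "
from h import *
to([.594,-.011,.096],-6.9)"
```

```text
pos [ 0.594  -0.0079  0.2264] d_cm [-0.3   0.04 13.04] turn 0.2 tilt [-0. -0. -1.] F [-0.3   0.24 -0.68] w 1.002 gf 0.0 j7 0.03 t 3.77
```

play_rows --increments "-0.3 0 3 0.2 1;0 0 3 0 1;0 0 3 0 1;0 0 2 0 0;0 0 2 0 -0.5"

```text
clock: 4.18
position: [0.5922, -0.0068, 0.095]
ee_rot: [-2.344, -2.089, 0.001]
force: [-0.1, -0.4, 0.3]
width: 0.899
gripper_force: 0.0
```

play_rows --increments "0 0 0 0 -0.5;0 0 0 0 -0.5;0 0 0 0 -0.5;0 0 0 0 -0.5"

```text
clock: 4.52
position: [0.5943, -0.0095, 0.0983]
ee_rot: [2.348, 2.086, 0.003]
force: [0.1, 0.4, -0.0]
width: 0.611
gripper_force: 0.0
```

```bash
python3 -c "
from h import *
to([.594,-.011,.096],-6.9)"
```

```text
pos [ 0.5943 -0.0095  0.0983] d_cm [-0.15 -0.01  0.23] turn 0.15 tilt [ 0.002  0.001 -1.   ] F [ 0.06  0.4  -0.04] w 0.611 gf 0.0 j7 0.12 t 4.52
```

play_rows --increments "-0.1 0 0.2 0 -0.6;0 0 0 0 -0.7;0 0 0 0 -0.7;0 0 0 0 -0.75;0 0 0 0 -0.75" --grip_force 25

```text
clock: 4.93
position: [0.5933, -0.0115, 0.0949]
ee_rot: [2.35, 2.085, 0.0]
force: [0.8, -0.5, -1.3]
width: 0.252
gripper_force: 0.0
```

play_rows --increments "0 0 0 0 -1;0 0 0 0 -1;0 0 0 0 -1;0 0 0 0 -1;0 0 0 0 -1"

```text
clock: 5.35
position: [0.5935, -0.0115, 0.0948]
ee_rot: [2.349, 2.085, 0.001]
force: [2.6, -0.5, -1.9]
width: 0.127
gripper_force: 25.0
```

play_rows --increments "0 0 0 0 -1;0 0 0 0 -1;0 0 0 0 -1"

```text
clock: 5.6
position: [0.5935, -0.0115, 0.0948]
ee_rot: [2.349, 2.085, 0.001]
force: [1.8, -0.1, -1.3]
width: 0.132
gripper_force: 25.0
```

```bash
python3 -c "
from h import *
to([.594,-.011,.096],-6.9)"
```

```text
pos [ 0.5935 -0.0115  0.0948] d_cm [ 0.05  0.05 -0.12] turn 0.08 tilt [ 0.001 -0.    -1.   ] F [ 1.76 -0.11 -1.31] w 0.132 gf 25.0 j7 0.12 t 5.6
```

play_rows --increments "0 0 -0.03 0 -1;0 0 0 0 -1"

```text
clock: 5.77
position: [0.5934, -0.0114, 0.0948]
ee_rot: [2.349, 2.085, 0.0]
force: [4.0, -1.1, -5.0]
width: 0.129
gripper_force: 25.0
```

play_rows --increments "0 0 -0.03 0 -1;0 0 0 0 -1"

```text
clock: 5.93
position: [0.5931, -0.0114, 0.0949]
ee_rot: [-2.349, -2.086, 0.001]
force: [5.3, -1.3, -10.9]
width: 0.13
gripper_force: 25.0
```

play_rows --increments "0 0 -0.03 0 -1;0 0 0 0 -1"

```text
clock: 6.1
position: [0.5931, -0.0113, 0.0951]
ee_rot: [-2.349, -2.086, 0.001]
force: [5.4, -1.0, -11.9]
width: 0.129
gripper_force: 25.0
```

play_rows --increments "0 0 0.06 0 -1;0 0.04 0 0 -1;0 0 0 0 -1"

```text
clock: 6.35
position: [0.5935, -0.0114, 0.0951]
ee_rot: [-2.349, -2.085, 0.0]
force: [2.6, -1.0, -4.8]
width: 0.125
gripper_force: 25.0
```

play_rows --increments "0 0.03 0 0 -1;0 0 0 0 -1;0 0 0 0 -1"

```text
clock: 6.6
position: [0.5936, -0.0114, 0.0951]
ee_rot: [-2.349, -2.085, 0.0]
force: [1.3, -0.5, -2.7]
width: 0.128
gripper_force: 25.0
```

play_rows --increments "0 0.02 -0.02 0 -1;0 0 0 0 -1"

```text
clock: 6.77
position: [0.5937, -0.0114, 0.0951]
ee_rot: [-2.349, -2.085, 0.001]
force: [0.2, -0.5, -4.3]
width: 0.13
gripper_force: 25.0
```

play_rows --increments "0 0.02 -0.02 0 -1;0 0 0 0 -1"

```text
clock: 6.93
position: [0.5938, -0.0115, 0.0951]
ee_rot: [-2.349, -2.085, 0.001]
force: [0.7, -0.3, -6.1]
width: 0.128
gripper_force: 25.0
```

play_rows --increments "0 0 -0.02 0 -1;0 0 0 0 -1"

```text
clock: 7.1
position: [0.5938, -0.0114, 0.0951]
ee_rot: [-2.349, -2.085, 0.001]
force: [1.1, -0.8, -9.9]
width: 0.129
gripper_force: 25.0
```

```bash
python3 -c "
from h import *
to([.594,-.011,.096],-6.9);print(arm.observe()['ft_torque'])"
```

```text
pos [ 0.5938 -0.0114  0.0951] d_cm [ 0.05  0.02 -0.09] turn 0.09 tilt [-0.001  0.    -1.   ] F [ 1.13 -0.78 -9.91] w 0.129 gf 25.0 j7 0.12 t 7.1
[-0.1571602  -0.1625301  -0.05933901]
```

Board 1 holds at 9.9 N: sound. Unload, release, go to board 2.

play_rows --increments "0 0 0.06 0 -1;0 0 0 0 -0.7;0 0 0 0 -0.5;0 0 0 0 -0.4;0 0 0 0 -0.4"

```text
clock: 7.52
position: [0.5948, -0.0116, 0.0955]
ee_rot: [2.349, 2.085, 0.001]
force: [-0.0, -0.0, 1.1]
width: 0.285
gripper_force: 0.0
```

play_rows --increments "0 0 -2 0 -0.4;0 0 -2.5 0 -0.4;0 0 -1 0 -0.4;-2 0 0 0 -0.4;-2 0 0 0 -0.4"

```text
clock: 7.93
position: [0.5906, -0.0502, 0.1509]
ee_rot: [2.345, 2.089, 0.004]
force: [-0.5, -0.8, -0.7]
width: 0.298
gripper_force: 0.0
```

play_rows --increments "-2 0 0 0 -0.4;-2 0 0 0 -0.4;0 0 0 0 -0.4;0 0 0 0 -0.4"

```text
clock: 8.27
position: [0.5847, -0.0923, 0.1502]
ee_rot: [2.352, 2.082, 0.0]
force: [0.1, 0.3, 0.1]
width: 0.298
gripper_force: 0.0
```

```bash
cat > look.py <<'E'
from h import *
p=vision.get_image("top"); P=pts(p,p["z_map"]>0)
R=P[(P[:,2]>.106)&(P[:,2]<.14)&(P[:,0]>.5)&(P[:,0]<.66)&(P[:,1]>-.03)&(P[:,1]<.06)]
print(len(R),np.median(R,0))
E
python3 look.py; python3 -c "
from h import *
to([.5842,-.0905,.096],-6.9)"
```

```text
79 [ 0.59193717 -0.00765637  0.12709004]
pos [ 0.5849 -0.0909  0.15  ] d_cm [ 0.02 -0.08  5.4 ] turn 0.05 tilt [ 0.  0. -1.] F [ 0.14  1.56 -0.56] w 0.298 gf 0.0 j7 0.22 t 8.32
```

play_rows --increments "0 -0.1 2 0 -0.4;0 0 2 0 -0.4;0 0 1.4 0 -0.4;0 0 0 0 -0.4;0 0 0 0 -0.5"

```text
clock: 8.73
position: [0.5836, -0.0896, 0.0956]
ee_rot: [-2.347, -2.086, 0.001]
force: [-0.0, -0.0, -0.2]
width: 0.266
gripper_force: 0.0
```

play_rows --increments "0 0 0 0 -0.6;0 0 0 0 -0.7;0 0 0 0 -0.75;0 0 0 0 -1;0 0 0 0 -1"

```text
clock: 9.15
position: [0.5844, -0.0907, 0.0969]
ee_rot: [2.349, 2.085, 0.002]
force: [-2.3, 0.6, 6.9]
width: 0.128
gripper_force: 25.0
```

play_rows --increments "0 0 0 0 -1;0 0 0 0 -1;0 0 0 0 -1;0 0 0 0 -1"

```text
clock: 9.48
position: [0.5843, -0.0907, 0.0969]
ee_rot: [2.349, 2.085, 0.002]
force: [-0.8, 2.3, 6.5]
width: 0.128
gripper_force: 25.0
```

play_rows --increments "0 0 -0.02 0 -1;0 0 0 0 -1"

```text
clock: 9.65
position: [0.5843, -0.0907, 0.0969]
ee_rot: [2.349, 2.085, 0.002]
force: [-1.0, 1.4, 6.9]
width: 0.128
gripper_force: 25.0
```

play_rows --increments "0 0 -0.02 0 -1;0 0 0 0 -1"

```text
clock: 9.82
position: [0.5843, -0.0907, 0.0969]
ee_rot: [2.349, 2.085, 0.001]
force: [-0.9, 1.2, 7.1]
width: 0.129
gripper_force: 25.0
```

play_rows --increments "0 0 -0.04 0 -1;0 0 0 0 -1"

```text
clock: 9.98
position: [0.5842, -0.0907, 0.097]
ee_rot: [2.349, 2.085, 0.001]
force: [0.4, 0.5, 3.3]
width: 0.128
gripper_force: 25.0
```

play_rows --increments "0 0 -0.03 0 -1;0 0 0 0 -1"

```text
clock: 10.15
position: [0.5841, -0.0908, 0.097]
ee_rot: [2.349, 2.085, 0.0]
force: [1.4, 0.3, -0.6]
width: 0.129
gripper_force: 25.0
```

play_rows --increments "0 0 -0.03 0 -1;0 0 0 0 -1"

```text
clock: 10.32
position: [0.584, -0.0909, 0.0973]
ee_rot: [2.349, 2.085, 0.0]
force: [2.9, 0.8, -0.5]
width: 0.128
gripper_force: 25.0
```

play_rows --increments "0 0 -0.03 0 -1;0 0 0 0 -1"

```text
clock: 10.48
position: [0.584, -0.0909, 0.0978]
ee_rot: [2.349, 2.085, 0.0]
force: [2.2, -0.3, -1.9]
width: 0.126
gripper_force: 25.0
```

play_rows --increments "0 0 -0.05 0 -1;0 0 0 0 -1"

```text
clock: 10.65
position: [0.584, -0.091, 0.0983]
ee_rot: [2.349, 2.085, 0.0]
force: [2.2, -0.5, -1.8]
width: 0.129
gripper_force: 25.0
```

play_rows --increments "0 0 -0.05 0 -1;0 0 0 0 -1"

```text
clock: 10.82
position: [0.584, -0.0909, 0.0989]
ee_rot: [2.349, 2.085, 0.0]
force: [2.7, -0.3, -0.7]
width: 0.127
gripper_force: 25.0
```

play_rows --increments "0 0 -0.1 0 -1;0 0 0 0 -1"

```text
clock: 10.98
position: [0.584, -0.0909, 0.0999]
ee_rot: [2.349, 2.085, 0.0]
force: [2.0, -0.8, 0.2]
width: 0.134
gripper_force: 25.0
```

Board 2 slides at ~2 N: the slack clip. Draw it out.

play_rows --increments "0 0 0 0 -1;0 0 -0.3 0 -1;0 0 -0.5 0 -1;0 0 -0.5 0 -1;0 0 -0.5 0 -1" --grip_force 40

```text
clock: 11.4
position: [0.5839, -0.0909, 0.1184]
ee_rot: [2.35, 2.085, 0.0]
force: [2.0, -0.2, -1.2]
width: 0.129
gripper_force: 40.0
```

play_rows --increments "0 0 -1.5 0 -1;0 0 -2 0 -1;0 0 -2 0 -1;0 0 -2 0 -1;0 0 -2.5 0 -1"

```text
clock: 11.82
position: [0.5823, -0.0907, 0.2182]
ee_rot: [-2.348, -2.084, 0.003]
force: [0.5, 0.3, -0.0]
width: 0.129
gripper_force: 40.0
```

play_rows --increments "0 0 -1 0 -1;0 0 0 0 -1;0 0 0 0 -1"

```text
clock: 12.07
position: [0.5835, -0.0907, 0.2275]
ee_rot: [-2.349, -2.085, -0.0]
force: [-0.6, 0.3, -0.2]
width: 0.126
gripper_force: 40.0
```

```bash
cat > look.py <<'E'
from h import *
to([.5485,.257,.2055],-21)
for cam in ("top","scene"):
    p=vision.get_image(cam); P=pts(p,p["z_map"]>0)
    for y in (-.011,-.0905,-.17):
        R=P[(P[:,2]>.106)&(P[:,2]<.14)&(P[:,0]>.5)&(P[:,0]<.66)&(abs(P[:,1]-y)<.035)]
        print(cam,y,len(R),np.median(R,0) if len(R) else "")
save(p,"s2.png")
E
python3 look.py
```

```text
pos [ 0.5835 -0.0907  0.2275] d_cm [34.11 -7.59  2.22] turn 14.2 tilt [-0.  0. -1.] F [-0.57  0.33 -0.24] w 0.126 gf 40.0 j7 0.18 t 12.07
top -0.011 88 [ 0.59194095 -0.01045414  0.12690963]
top -0.0905 0 
top -0.17 0 
scene -0.011 186 [ 0.59820785 -0.01333777  0.12124774]
scene -0.0905 0 
scene -0.17 201 [ 0.57877431 -0.17129088  0.12177156]
```

View pics/s2.png

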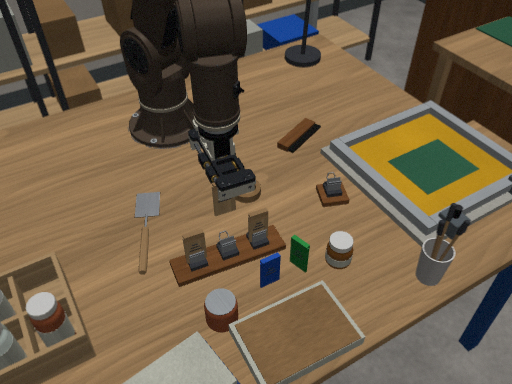

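Board 2 hangs in the gripper (222,203), middle clip empty (228,245), boards 1 and 3 are home. Travel to the spare clip.

play_rows --increments "1.5 -0.3 0 0 -1;2.9 -0.65 0 0 -1;2.9 -0.65 0 0 -1;2.9 -0.65 0 0 -1;2.9 -0.65 0 0 -1"

```text
clock: 12.58
position: [0.5694, 0.0439, 0.2262]
ee_rot: [-2.349, -2.084, 0.004]
force: [1.1, -0.3, -0.6]
width: 0.131
gripper_force: 40.0
```

play_rows --increments "2.9 -0.65 0 0 -1;2.9 -0.65 0 0 -1;2.9 -0.65 0 0 -1;2.9 -0.65 0 0 -1;2.9 -0.65 0 0 -1"

```text
clock: 13.0
position: [0.5543, 0.1917, 0.2262]
ee_rot: [-2.349, -2.085, 0.004]
force: [0.5, 0.1, -0.5]
width: 0.13
gripper_force: 40.0
```

play_rows --increments "2.9 -0.65 0 0 -1;2 -0.5 0 0 -1;1.5 -0.3 0 0 -1;0 0 0 0 -1;0 0 0 0 -1"

```text
clock: 13.42
position: [0.5483, 0.2556, 0.2266]
ee_rot: [2.348, 2.087, -0.003]
force: [0.1, -0.7, -0.9]
width: 0.127
gripper_force: 40.0
```

play_rows --increments "0 0 0 5 -1;0 0 0 5 -1;0 0 0 4.2 -1;0 0 0 0 -1;0 0 0 0 -1"

```text
clock: 13.83
position: [0.549, 0.254, 0.2276]
ee_rot: [2.589, 1.779, -0.001]
force: [0.4, -0.3, -0.1]
width: 0.129
gripper_force: 40.0
```

```bash
python3 -c "
from h import *
to([.5485,.257,.15],-21)"
```

```text
pos [0.549  0.254  0.2276] d_cm [ 0.27 -0.16  7.76] turn -0.01 tilt [-0.    -0.001 -1.   ] F [ 0.41 -0.33 -0.09] w 0.129 gf 40.0 j7 -0.66 t 13.83
```

play_rows --increments "0.2 -0.15 1 0 -1;0 0 2 0 -1;0 0 2 0 -1;0 0 2 0 -1;0 0 1 0 -1"

```text
clock: 14.25
position: [0.5466, 0.2574, 0.1448]
ee_rot: [-2.588, -1.781, 0.005]
force: [-0.5, 0.3, -0.9]
width: 0.128
gripper_force: 40.0
```

play_rows --increments "0 0 0 0 -1;0 0 0 0 -1;0 0 0 0 -1"

```text
clock: 14.5
position: [0.5487, 0.2583, 0.1487]
ee_rot: [2.589, 1.779, 0.002]
force: [0.1, 1.2, -0.2]
width: 0.123
gripper_force: 40.0
```

```bash
python3 -c "
from h import *
to([.5485,.257,.097],-21)
p=vision.get_image('scene')
c=p['frame'][130:230,280:400]; cv2.imwrite('pics/s3.png',cv2.resize(c,None,fx=5,fy=5,interpolation=2)[:,:,::-1])
P=pts(p,p['z_map']>0); t=np.radians(-21)
Q=P-[.5485,.257,0]; u=Q[:,:2]@[np.cos(t),np.sin(t)]*1000; w=Q[:,:2]@[-np.sin(t),np.cos(t)]*1000
for a in range(30,130,6):
    s=(abs(u)<40)&(abs(w)<24)&(Q[:,2]*1000>=a)&(Q[:,2]*1000<a+6)
    if s.sum()>3: print(a,s.sum(),'u',np.percentile(u[s],[3,50,97]).round(1),'w',np.percentile(w[s],[3,97]).round(1))
"
```

```text
pos [0.5487 0.2583 0.1487] d_cm [-0.13  0.02  5.17] turn -0.0 tilt [ 0.001  0.001 -1.   ] F [ 0.1   1.19 -0.15] w 0.123 gf 40.0 j7 -0.62 t 14.5
30 41 u [-24.5   6.3  18.8] w [-22.   16.8]
36 23 u [-9.   6.2  9.2] w [-19.4  17.2]
42 25 u [-27.3   5.9   9.9] w [-17.5  14.7]
48 25 u [-9.8  6.4 10.6] w [-18.9  14.8]
54 39 u [-8.  -1.6  9.6] w [-18.9  14.7]
60 37 u [-6.3 -2.1 11.3] w [-17.3  14.8]
78 21 u [-0.2  1.9  4.1] w [-22.5  21.9]
84 28 u [-1.4  2.3  6.7] w [-22.6  21.5]
90 30 u [-1.2  2.4  6. ] w [-21.8  23. ]
96 29 u [0.  3.5 5.8] w [-21.2  21.5]
102 28 u [-0.3  3.3  6.5] w [-21.9  21.9]
108 35 u [-0.3  3.   5.3] w [-22.1  22.3]
114 29 u [-1.9  2.6  6.1] w [-22.4  20.7]
120 30 u [0.8 3.3 6.6] w [-21.7  20.6]
126 30 u [-0.1  2.7  5.9] w [-20.2  22.7]
```

View pics/s3.png

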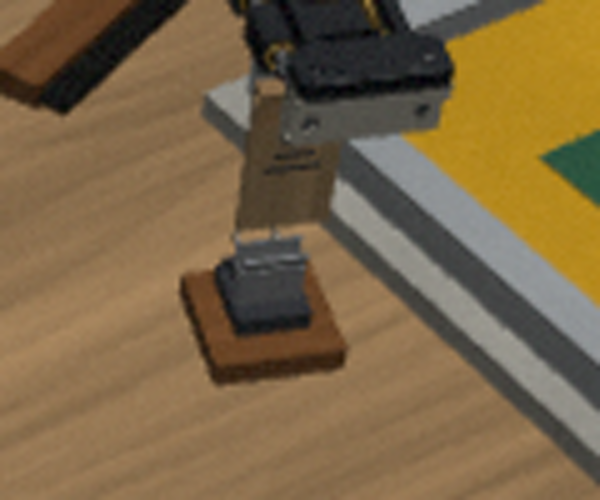

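Board hangs centred above the clip mouth (lower edge about (285,222) in the crop, clip at (268,270)). Lower slowly.

play_rows --increments "-0.1 0 0.6 0 -1;0 0 0.6 0 -1;0 0 0.4 0 -1;0 0 0.3 0 -1;0 0 0 0 -1"

```text
clock: 14.97
position: [0.5472, 0.2571, 0.1279]
ee_rot: [-2.589, -1.779, 0.002]
force: [0.1, 0.1, -0.7]
width: 0.127
gripper_force: 40.0
```

play_rows --increments "0 0 0.4 0 -1;0 0 0.4 0 -1;0 0 0.3 0 -1;0 0 0 0 -1"

```text
clock: 15.3
position: [0.5483, 0.2575, 0.1178]
ee_rot: [2.589, 1.779, 0.002]
force: [0.9, -0.5, 0.3]
width: 0.128
gripper_force: 40.0
```

play_rows --increments "0 0 0.15 0 -1;0 0 0.15 0 -1;0 0 0 0 -1"

```text
clock: 15.55
position: [0.5485, 0.2578, 0.1155]
ee_rot: [-2.589, -1.779, -0.003]
force: [-0.3, 0.4, 6.4]
width: 0.124
gripper_force: 40.0
```

Contact starts; push on in small steps.

play_rows --increments "0 0 0.06 0 -1;0 0 0 0 -1"

```text
clock: 15.72
position: [0.5486, 0.2578, 0.1152]
ee_rot: [-2.589, -1.779, -0.004]
force: [-1.5, 0.9, 9.5]
width: 0.127
gripper_force: 40.0
```

play_rows --increments "0 0 0.06 0 -1;0 0 0 0 -1"

```text
clock: 15.88
position: [0.5486, 0.2579, 0.1146]
ee_rot: [-2.589, -1.779, -0.004]
force: [-1.5, 0.4, 10.3]
width: 0.124
gripper_force: 40.0
```

play_rows --increments "0 0 0.06 0 -1;0 0 0 0 -1"

```text
clock: 16.05
position: [0.5486, 0.2579, 0.1141]
ee_rot: [-2.589, -1.779, -0.004]
force: [-1.5, 0.9, 10.0]
width: 0.127
gripper_force: 40.0
```

play_rows --increments "0 0 0.1 0 -1;0 0 0.1 0 -1;0 0 0.1 0 -1"

```text
clock: 16.3
position: [0.5487, 0.2581, 0.1113]
ee_rot: [-2.589, -1.779, -0.005]
force: [-1.0, -0.0, 12.4]
width: 0.127
gripper_force: 40.0
```

play_rows --increments "0 0 0.1 0 -1;0 0 0.1 0 -1;0 0 0.1 0 -1"

```text
clock: 16.55
position: [0.5487, 0.2581, 0.1083]
ee_rot: [-2.589, -1.779, -0.005]
force: [-1.6, 0.2, 6.2]
width: 0.126
gripper_force: 40.0
```

play_rows --increments "0 0 0.1 0 -1;0 0 0.1 0 -1;0 0 0.1 0 -1"

```text
clock: 16.8
position: [0.5486, 0.258, 0.1049]
ee_rot: [-2.589, -1.779, -0.004]
force: [-0.5, 1.2, 8.1]
width: 0.125
gripper_force: 40.0
```

play_rows --increments "0 0 0.1 0 -1;0 0 0.1 0 -1;0 0 0.1 0 -1"

```text
clock: 17.05
position: [0.5485, 0.2579, 0.1018]
ee_rot: [-2.589, -1.779, -0.004]
force: [-0.3, 1.0, 8.6]
width: 0.13
gripper_force: 40.0
```

play_rows --increments "0 0 0.1 0 -1;0 0 0.1 0 -1;0 0 0.1 0 -1"

```text
clock: 17.3
position: [0.5485, 0.2579, 0.0988]
ee_rot: [-2.589, -1.779, -0.004]
force: [-1.3, 0.4, 8.1]
width: 0.129
gripper_force: 40.0
```

play_rows --increments "0 0 0.08 0 -1;0 0 0 0 -1"

```text
clock: 17.47
position: [0.5485, 0.2579, 0.0979]
ee_rot: [-2.589, -1.779, -0.003]
force: [-0.9, 1.5, 7.2]
width: 0.125
gripper_force: 40.0
```

play_rows --increments "0 0 0.06 0 -1;0 0 0 0 -1"

```text
clock: 17.63
position: [0.5485, 0.2579, 0.0973]
ee_rot: [-2.589, -1.779, -0.003]
force: [-0.4, 0.8, 6.9]
width: 0.123
gripper_force: 40.0
```

play_rows --increments "0 0 0.05 0 -1;0 0 0 0 -1"

```text
clock: 17.8
position: [0.5485, 0.2579, 0.097]
ee_rot: [-2.589, -1.779, -0.004]
force: [-1.0, 1.2, 8.2]
width: 0.125
gripper_force: 40.0
```

play_rows --increments "0 0 0.04 0 -1;0 0 0 0 -1"

```text
clock: 17.97
position: [0.5486, 0.258, 0.0969]
ee_rot: [-2.589, -1.779, -0.004]
force: [-2.4, -0.7, 11.6]
width: 0.128
gripper_force: 40.0
```

Floor reached (force rises, same height as at home in the rail). Unload, release and back off.

play_rows --increments "0 0 -0.1 0 -1;0 0 0 0 -0.75;0 0 0 0 -0.6;0 0 0 0 -0.4;0 0 0 0 -0.3"

```text
clock: 18.38
position: [0.5472, 0.2569, 0.0962]
ee_rot: [-2.589, -1.779, 0.002]
force: [0.7, -0.4, -1.3]
width: 0.301
gripper_force: 0.0
```

play_rows --increments "0 0 0 0 -0.2;0 0 -1 0 -0.2;0 0 -2 0 -0.2;0 0 -3 0 -0.2;0 0 -3 0 -0.2"

```text
clock: 18.8
position: [0.5471, 0.2567, 0.1877]
ee_rot: [2.589, 1.778, -0.003]
force: [-0.1, 0.6, 0.3]
width: 0.399
gripper_force: 0.0
```

play_rows --increments "0 -3 -3 0 -0.2;0 -3 0 0 -0.2;0 -3 0 0 -0.2;0 -3 0 0 -0.2;0 0 0 0 -0.2"

```text
clock: 19.22
position: [0.4308, 0.3029, 0.2165]
ee_rot: [-2.581, -1.785, 0.003]
force: [-0.8, 1.2, -1.1]
width: 0.399
gripper_force: 0.0
```

```bash
cat > fin.py <<'E'
from h import *
to([.5485,.257,.2],-21)
for cam in ("top","scene"):
    p=vision.get_image(cam); P=pts(p,p["z_map"]>0)
    for x,y in ((.594,-.011),(.584,-.0905),(.574,-.17),(.5485,.257)):
        R=P[(P[:,2]>.106)&(P[:,2]<.15)&(abs(P[:,0]-x)<.05)&(abs(P[:,1]-y)<.035)]
        print(cam,(x,y),len(R),np.median(R,0).round(4) if len(R) else "","zmax",np.percentile(R[:,2],95).round(4) if len(R) else "", cv2.minAreaRect(R[:,:2].astype(np.float32)*1000) if len(R) else "")
cv2.imwrite("pics/end.png",cv2.resize(p["frame"][110:310,150:390],None,fx=3,fy=3,interpolation=2)[:,:,::-1])
E
python3 fin.py
```

```text
pos [0.4308 0.3029 0.2165] d_cm [-0.14 12.64  1.6 ] turn 0.32 tilt [-0.004  0.002 -1.   ] F [-0.76  1.23 -1.14] w 0.399 gf 0.0 j7 -0.88 t 19.22
top (0.594, -0.011) 86 [ 0.592  -0.0104  0.1271] zmax 0.1298 ((592.9241333007812, -10.909980773925781), (46.971797943115234, 12.527514457702637), 84.06820678710938)
top (0.584, -0.0905) 0  zmax  
top (0.574, -0.17) 83 [ 0.573  -0.1665  0.1259] zmax 0.1296 ((573.7935791015625, -167.51809692382812), (45.24309539794922, 12.48581314086914), 83.17342376708984)
top (0.5485, 0.257) 76 [0.5476 0.2568 0.1261] zmax 0.1299 ((547.7410888671875, 258.44696044921875), (48.19164276123047, 11.68700885772705), 70.94286346435547)
scene (0.594, -0.011) 182 [ 0.5981 -0.0134  0.1218] zmax 0.1263 ((594.5194091796875, -12.335653305053711), (47.53309631347656, 17.124622344970703), 85.04194641113281)
scene (0.584, -0.0905) 0  zmax  
scene (0.574, -0.17) 202 [ 0.5789 -0.17    0.122 ] zmax 0.1263 ((576.4413452148438, -169.6459197998047), (49.59859848022461, 16.08736801147461), 84.69578552246094)
scene (0.5485, 0.257) 151 [0.552  0.2556 0.1198] zmax 0.1259 ((550.2777099609375, 257.1517028808594), (48.55532455444336, 19.952600479125977), 73.5811538696289)
```

View pics/end.png

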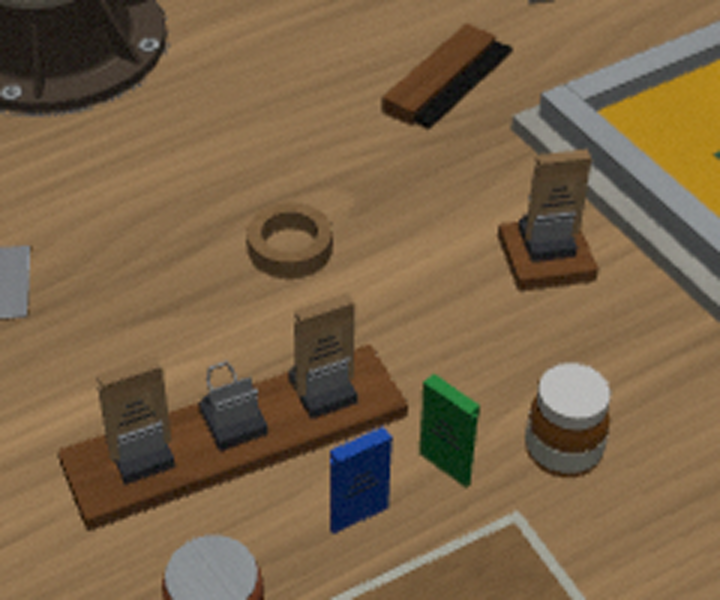

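The board stands home and upright in the spare clip (560,205). The middle clip is empty (232,405), and the others are home. Batten tops are all at about 126 mm.

```bash
python3 -c "
from cell import job
print(job.sign_off())"
```

```text
the job is handed in; nothing more can be done
None
```

I moved the middle board, whose clip let it slide at about 2 N, to the spare clip, where it stands home and upright, and signed the job off (no verdict was returned); board 1 held at 9.9 N, board 3 was left in its clip untested once the slack clip was found, and nothing else was moved.

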